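# Take the bore of a rolling-mill bearing with a telescoping gauge

## Robot

A 6-joint arm with a two-finger parallel gripper is mounted at the origin on the work surface. World frame = base frame: x ahead of the robot, y to its left, z up, the work surface at z = 0. Lengths are in mm, angles in rad, forces in N, time in s.
With the tool pointing down it reaches from about 275 to 1000 mm from the base axis. Payload 8.4 kg.
Tool frame: the origin (TCP) lies between the finger pads; the fingertips stand r.finger_overhang ahead of it and the grasp point (between the pads) is the TCP (r.finger_overhang is the distance from the TCP to the fingertips, in mm); z points along the fingers, y is the line along which they close (so a half turn about z gives the same grasp; the last joint's range is limited). The gripper opens to 85 mm and grips with 20 to 120 N. Pads are 22 mm wide; open, the fingers measure 114 mm over their backs; the gripper's body (76 mm by 85 mm) begins 54 mm behind the grasp point. The pads swing forward as they close: fully open they stand 13 mm farther back than shut.
Start: joints at [1.162, 0.353, 1.633, -0, 1.155, -0.002], TCP at [247.294, 573.998, 250.281] pointing down, gripper open.
Joint ranges: [-2.63, 2.63], [-0.92, 2.1], [0.06, 2.66], [-1.3, 4.44], [0, 2.69], [-3.02, 3.02]. Speed limits (rad/s): [2.22, 2.22, 2.79, 3.14, 3.14, 3.14].

## Interface

Orientations are given as [roll, pitch, yaw] about the fixed x, y, z axes, in that order (R = Rz(yaw) Ry(pitch) Rx(roll)).
In Python, from rig import r, cams, sign_off gives the robot as it stands.
- The arm moves only by the shell command python3 -m crank 'ROWS' [FORCE]. ROWS is JSON, a list of rows, each a list of 7 numbers: the shift along the tool's x, y, z in m, then the turn, a rotation vector about the tool's x, y, z in rad, then the closure, from 0 (fully open) to 1 (shut). In form: [[dx, dy, dz, ax, ay, az, gripper], ...]. A call has 1 to 5 rows; each row is the pose to reach, as a shift and turn from the pose commanded when the call began, along the tool's axes at that moment; what a row does not reach only later rows make up. A row lasts 1/10 s, in which the tool goes at most 50 mm and 8.59 degrees, less where a joint would pass 70% of its speed; a pose out of reach is approached as far as the arm can. A call with a gripper value outside its range is refused whole. The fingers move at their own pace and stop on an object; FORCE is the grip in N (left out, the last holds). Time passes only in rows, so rows that repeat a pose let the fingers close. It gives the time, the measured TCP pose, the force, the opening and the grip force at its end, in the units of the state.
- r.sense(): the state, without advancing time (a new reading comes with each control period).
- cams.grab_frame(name): name is "scene" or "top" or "wrist"; returns a dict with "image" (480x640x3 uint8, red, green, blue), "fx", "fy", "cx", "cy" (pixels), "D" ([k1, k2, p1, p2, k3] as OpenCV has them; the pictures are not rectified), "position" and "orientation" of the camera in the world. Camera axes: x right, y down, z forward; pixel columns grow to the right and rows downward; lengths in mm; the calibration is good to about 2 mm. A picture is of the moment at which its call begins. There is no depth.
- sign_off(): hands the job in; it is judged then, once.
The state is a dict: "clock": time; "qpos": joint angles; "qvel": joint speeds; "joint_efforts": joint torques, N m; "eef_pos": TCP position; "tcp_rot": TCP orientation; "contact_force": force on the tool from outside, world axes, zero at the start; "wrist_torque": the same for the moment, N m; "opening": opening from 0.0 (shut) to 1.0 (fully open); "grasp_force": force on a finger pad.
Only numpy, scipy, OpenCV 4.12 (cv2) and the standard library are available. Lean on these libraries where they do the work, as an engineer would, in place of code of your own. Each camera call takes 0.05 s, during which the arm holds its last target. There are 200 camera calls.

## Task

Take the size of the wider of the two bronze bearings with the telescoping gauge: lower the gauge straight into the bore until its collar sits on the bearing, so that its sprung plungers ride in and stand against the wall, then press the lock cap fully home, firmly but with no more than about 25 N. Draw the locked gauge straight out and set it gently back in its wooden stand, upright with the collar down on the wood and the plungers still locked at the bore's size, and leave the other things on the bench where they are.

Things in the scene. Friction and masses are not known exactly. Their poses are not given: they have to be found in the camera images.
- gauge: steel telescoping gauge, 102 mm tall, about 340 g, upright in its stand. Origin: centre of the underside, z up. From below: round head 30 mm wide (0 to 24 mm, lowest 5 mm tapered), plungers along +x and -x at 12 mm, flat collar 60 mm wide (36 to 40 mm), square grip, lock cap. Seated in bearing or stand, the collar lies on its top face: the origin is 36 mm below that face (10 mm above the table)
- tip_a (a point): round nose (9 mm thick) of the plunger on the gauge's +x side. Each plunger is sprung outward with 0.2 to 0.7 N and moves by itself; fully out the two ends are 44 mm apart, fully in 26 mm. Locked, they stay where they are
- tip_b (a point): end of the plunger on the gauge's -x side, as tip_a; the distance between the two is the gauge's reading
- gauge_grip (a point): middle of the dark square grip, 22 x 22 mm, faces along the gauge's x and y, 40 to 81 mm above the gauge's origin (this point at 64 mm). Fingers that close along the gauge's y, across the plungers' line, do not disturb the plungers
- cap_top (a point): centre of the flat top of the lock cap: brass, 24 mm across, 8 mm thick, on a thin rod out of the top of the grip; 94 to 102 mm above the gauge's origin at the start
- lock (a joint): how far the lock cap is pressed down (m); 0 to 0.008 at the start. It slides against 6 to 7 N of friction and stays where left; at the end of its travel (to be felt; 3 to 15 mm away) it clamps the plungers, stiffens and stops dead, at about 12 N; only there is the clamp sure, harder is no use. It is not meant to be pulled up again: press it only with the gauge in the bore
- wide_bearing: the bearing to be measured: round bronze bush 72 mm across and 46 mm high in a grey iron foot with two bolted ears (122 mm over the ears, along its y, ears 20 mm high), fixed. A plain vertical bore of 38 mm goes right through; its mouth opens in a cone, 48 mm wide at the top narrowing to 38 mm at 9 mm depth. Origin: on the bore's axis, at the underside
- narrow_bearing: the other bearing, alike outside, but with a bore of 29 mm (mouth 39 mm), too narrow for the gauge's head; fixed. Origin: on the bore's axis, at the underside
- stand: the gauge's stand: wooden block 84 x 84 mm, 46 mm high, with a round hole 51 mm wide right through; fixed. Origin: on the hole's axis, at the underside
- leaf_book: bystander: thick pad of leaf paper with card covers, 120 x 120 x 30 mm, lying flat; origin under its centre
- red_book: bystander: thin red-covered leaf book, 100 x 100 x 20 mm, lying flat; origin under its centre
- gilder_brush: bystander: flat brush with dark wooden handle, 170 mm long, 42 mm wide, 20 mm high, lying; origin under its middle, x along the brush
- screwdriver: bystander: screwdriver with wooden handle, 190 mm long, 26 mm thick, lying; origin under its middle, x along it
- spanner: bystander: steel spanner 170 mm long, 8 mm high, lying; origin under its middle, x along it
- size_jar: bystander: closed amber glass jar, 52 mm wide, 60 mm high, standing; origin under its centre
- tweezers: bystander: steel tweezers 120 mm long, 6 mm high, lying; origin about at their middle, x along them
Not all that is in view belongs to the job. Leave any orange, pink or red look-alike of the gauge alone.

How it is judged (in metres and radians):
On the way, in this order (a step that is already met when the one before it is completed fails the run):
1. the gauge stands fully down in the wide bearing (collar on its face, upright, within 4 mm of its axis), its plungers against the wall and not yet locked (z of gauge in the frame of wide_bearing between 0.007 and 0.0125 m and horizontal distance between gauge and wide_bearing below 0.004 m and angle between gauge's own z axis and vertical below 0.06 rad and distance between tip_a and tip_b between 0.0365 and 0.04 m and value of joint lock below 0.0095 m), for 0.2 s.
2. with the gauge still fully down in the wide bearing, the lock cap is pressed home (z of gauge in the frame of wide_bearing between 0.007 and 0.0125 m and horizontal distance between gauge and wide_bearing below 0.004 m and angle between gauge's own z axis and vertical below 0.06 rad and distance between tip_a and tip_b between 0.0365 and 0.04 m and value of joint lock above 0.0115 m), for 0.2 s.
At the end, for the whole second after the job is handed in: The gauge stands released and at rest in its wooden stand, upright within 0.06 rad, collar down on the wood (within 2.5 mm), within 8 mm of the hole's axis, its lock cap still down and its plunger ends still 36.5 to 40 mm apart (the bore is 38 mm) (z of gauge in the frame of stand between 0.007 and 0.0125 m and horizontal distance between gauge and stand below 0.008 m and angle between gauge's own z axis and vertical below 0.06 rad and distance between tip_a and tip_b between 0.0365 and 0.04 m and value of joint lock above 0.011 m and linear speed of gauge below 0.01 m/s and angular speed of gauge below 0.1 rad/s); the robot touches nothing.
It fails at once if the gauge is pushed against a bearing with more than 32 N (contact force between gauge and wide_bearing above 32 N or contact force between gauge and narrow_bearing above 32 N).
It fails at once if the gauge is dropped or rammed into its stand (more than 45 N) (contact force between gauge and stand above 45 N).
It fails at once if another thing on the bench is moved by more than 30 mm (distance of any of leaf_book, red_book, gilder_brush, screwdriver, spanner, size_jar, tweezers from where it was at the start of the episode above 0.03 m).
It also fails if it takes over 67 s, if anything falls off the work surface, if the arm or the gripper's body presses on something with over 40 N, if the wrist force passes 120 N, or if a joint passes its speed limit or range.

## Working session

There is one attempt and no reset: what is moved stays moved. The work goes in short steps, Python scripts to look and compute and a shell command to move; the robot and the scene stay as the last step left them, time stands still between calls to the robot, and variables do not carry over. Pictures are saved under pics/ and viewed, at most 12 in all, crops included, and the job is handed in when it is done.

```bash
mkdir -p pics; ls
python3 - <<'E'
from rig import r,cams
import cv2
for n in ("scene","top"):
    f=cams.grab_frame(n); cv2.imwrite(f"pics/{n}0.png",f["image"][:,:,::-1])
    print(n,{k:v for k,v in f.items() if k!="image"})
s=r.sense();print(s,r.finger_overhang)
E
```

```text
pics
scene {'fx': 534.9769508022018, 'fy': 534.9769508022018, 'cx': 322.6517982923894, 'cy': 233.0079680193392, 'D': array([-0.08322877,  0.        ,  0.        ,  0.        ,  0.        ]), 'position': array([1060.0310941 ,  506.0937741 ,  865.20695663]), 'orientation': array([-2.37339343, -0.00690864,  2.34693276])}
top {'fx': 499.0967320885979, 'fy': 499.0967320885979, 'cx': 309.8928467051334, 'cy': 235.90659314241756, 'D': array([-0.05760387,  0.        ,  0.        ,  0.        ,  0.        ]), 'position': array([ 438.00964022,  -12.00738051, 1009.01250148]), 'orientation': array([-3.02639978,  0.02144469, -1.54345683])}
{'clock': 0.1, 'qpos': array([ 1.16162085e+00,  3.53572584e-01,  1.63405071e+00, -2.80645260e-05,
        1.15522247e+00, -2.36838247e-03]), 'qvel': array([ 1.80268154e-03, -7.90060652e-04, -2.28088239e-03,  2.15162707e-03,
       -5.22574630e-05, -4.20011436e-04]), 'joint_efforts': array([-1.83921351e-03, -6.06364346e+01, -3.42820036e+01, -3.88946125e-05,
        3.91176436e-03,  1.54770925e-05]), 'eef_pos': array([247.12751639, 573.62548967, 249.64455992]), 'tcp_rot': array([-3.14033948e+00,  2.26936623e-05,  2.73479692e+00]), 'contact_force': array([-0.97605366,  0.66069714,  0.32867808]), 'wrist_torque': array([ 0.04428117,  0.03982636, -0.01395386]), 'grasp_force': 0.0, 'opening': 0.9974718746117663} 19.0
```

View pics/scene0.png

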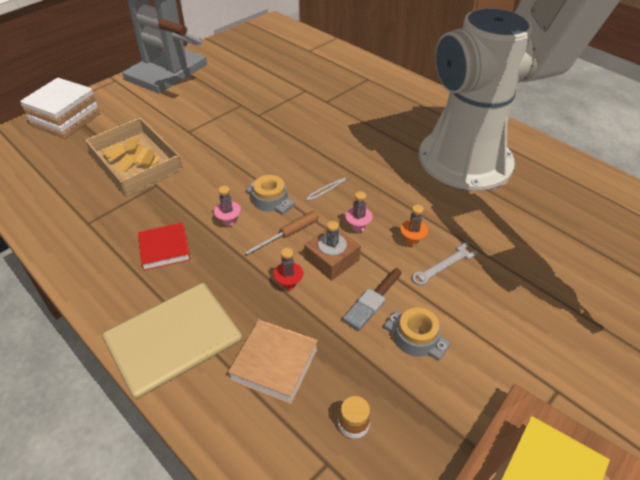

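View pics/top0.png

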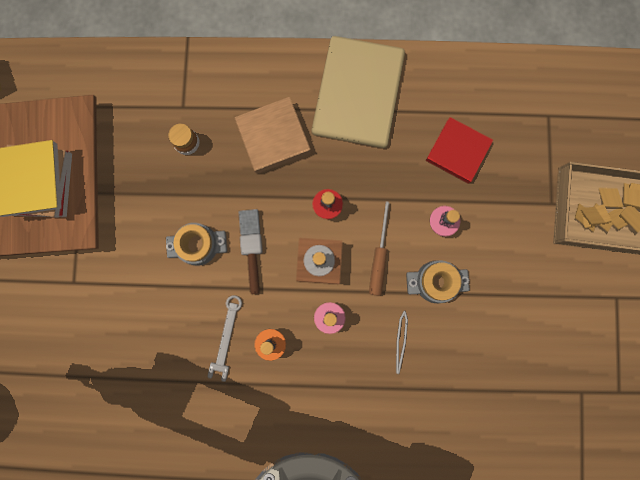

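```bash
cat > h.py <<'E'
import numpy as np,cv2
from scipy.spatial.transform import Rotation as R
def K(f): return np.array([[f["fx"],0,f["cx"]],[0,f["fy"],f["cy"]],[0,0,1.]])
def ray(f,uv):
    p=cv2.undistortPoints(np.array([[uv]],float),K(f),f["D"])[0,0]
    return R.from_euler("xyz",f["orientation"]).apply([p[0],p[1],1])
def onz(f,uv,z):
    d=ray(f,uv);return f["position"]+d*(z-f["position"][2])/d[2]
def proj(f,P):
    Rt=R.from_euler("xyz",f["orientation"]).inv().as_matrix()
    return cv2.projectPoints(np.array(P,float).reshape(-1,1,3),cv2.Rodrigues(Rt)[0],-Rt@f["position"],K(f),f["D"])[0][:,0]
def tri(fs,uvs):
    A=0;b=0
    for f,u in zip(fs,uvs):
        d=ray(f,u);d/=np.linalg.norm(d);M=np.eye(3)-np.outer(d,d);A=A+M;b=b+M@f["position"]
    return np.linalg.solve(A,b)
E
python3 - <<'E'
from rig import r,cams
from h import *
f=cams.grab_frame("top");im=f["image"];g=cams.grab_frame("scene")
print("bronze: hue mask")
hsv=cv2.cvtColor(im,cv2.COLOR_RGB2HSV)
for n,(u,v) in dict(A=(194,243),B=(442,281),C=(319,260)).items():
    w=im[v-32:v+32,u-32:u+32]
    c=onz(f,(u,v),46);print(n,c)
tiles=[cv2.resize(im[v-30:v+30,u-33:u+33],None,fx=6,fy=6,interpolation=cv2.INTER_CUBIC)[:360,:396] for u,v in ((194,243),(442,281))]
gi=g["image"]
tiles2=[cv2.resize(im[v-30:v+30,u-33:u+33],(396,300),interpolation=cv2.INTER_CUBIC) for u,v in ((319,260),)]+[cv2.resize(gi[215:275,300:366],(396,300),interpolation=cv2.INTER_CUBIC)]
out=np.vstack([np.hstack([cv2.resize(t,(396,300)) for t in tiles]),np.hstack(tiles2)])
cv2.imwrite("pics/crop1.png",out[:,:,::-1])
E
```

```text
bronze: hue mask
A [529.26107691 237.9219748   46.        ]
B [ 468.01461598 -244.39090457   46.        ]
C [502.46056049  -7.18427885  46.        ]
```

View pics/crop1.png

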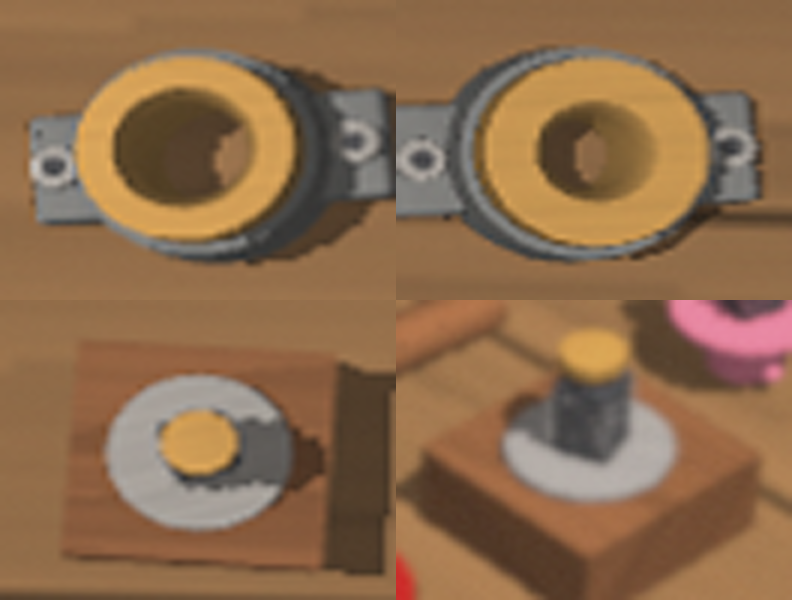

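The wide bearing is the left one, top px (194,243): its mouth is about 0.64 of the 72 mm bush, against about 0.52 for the one at (442,281). The gauge is the grey-collared one in the wooden block at (319,260). The red (327,204), pink (330,318) and (446,220), and orange (270,344) ones are look-alikes.

```bash
cat >> h.py <<'E'
def mv(s,target):
    d=np.array(target)-s["eef_pos"]; return R.from_euler("xyz",s["tcp_rot"]).inv().apply(d)/1000
E
python3 - <<'E'
from rig import r,cams
from h import *
f=cams.grab_frame("top");g=cams.grab_frame("scene")
def big(f,box,lo,hi):
    u0,v0,u1,v1=box;h=cv2.cvtColor(f["image"],cv2.COLOR_RGB2HSV)[v0:v1,u0:u1]
    m=cv2.inRange(h,lo,hi);cs,_=cv2.findContours(m,cv2.RETR_EXTERNAL,cv2.CHAIN_APPROX_NONE)
    c=max(cs,key=cv2.contourArea);e=cv2.fitEllipse(cv2.convexHull(c));return np.array(e[0])+(u0,v0),e
br=((14,140,170),(26,255,255))
def on(f,box,z,col,n):
    c,e=big(f,box,*col);print(n,c,e[1],onz(f,c,z));return c
a=on(f,(160,210,230,275),46,br,"A top");a2=on(g,(385,300,450,360),46,br,"A scene")
c=on(f,(305,245,335,275),112,br,"cap top");c2=on(g,(320,217,346,243),112,br,"cap scene")
gr=((0,0,120),(180,40,255))
on(f,(298,240,342,284),50,gr,"collar top")
print(tri((f,g),(a,a2)),tri((f,g),(c,c2)))
s=r.sense();print(mv(s,[497,-8,300]))
E
```

```text
A top [191.39959526 242.33333206] (34.82452392578125, 36.391357421875) [530.43900465 243.13767902  46.        ]
A scene [419.37904358 323.33683586] (32.731773376464844, 39.4958610534668) [530.6467188  243.97565674  46.        ]
cap top [318.63052177 257.99443817] (11.061205863952637, 11.654159545898438) [501.63997061  -6.75847774 112.        ]
cap scene [332.6350193  224.60774374] (9.23766040802002, 11.459855079650879) [506.46891771  -2.19920631 112.        ]
collar top [318.77707481 260.00456047] (30.089073181152344, 30.30165672302246) [502.17301235  -6.77591838  50.        ]
[530.353422   243.54756054  45.25946708] [501.96664163  -6.58181386 105.72066481]
[-0.45961838 -0.43561464 -0.04976418]
```

```bash
python3 -m crank '[[-0.035,-0.033,-0.01,0,0,0,0],[-0.07,-0.066,-0.02,0,0,0,0],[-0.105,-0.1,-0.03,0,0,0,0],[-0.14,-0.133,-0.04,0,0,0,0],[-0.175,-0.166,-0.05,0,0,0,0]]'; python3 -m crank '[[-0.035,-0.033,0,0,0,0,0],[-0.07,-0.066,0,0,0,0,0],[-0.105,-0.1,0,0,0,0,0],[-0.14,-0.133,0,0,0,0,0],[-0.175,-0.166,0,0,0,0,0]]'; python3 -m crank '[[-0.035,-0.033,0,0,0,0,0],[-0.07,-0.066,0,0,0,0,0],[-0.105,-0.1,0,0,0,0,0],[-0.11,-0.104,0,0,0,0,0],[-0.11,-0.104,0,0,0,0,0]]'
python3 - <<'E'
from rig import r,cams
from h import *
f=cams.grab_frame("wrist");cv2.imwrite("pics/w1.png",f["image"][:,:,::-1])
print({k:v for k,v in f.items() if k!="image"}); s=r.sense();print(s["eef_pos"],s["tcp_rot"],s["clock"])
print(proj(f,[[502,-6.8,112],[502,-6.8,50]]))
E
```

```text
clock: 0.8
eef_pos: [342.6, 350.5, 300.7]
tcp_rot: [3.141, 0.0, 2.735]
contact_force: [1.1, 0.3, -0.3]
opening: 1.001
grasp_force: 0.0
clock: 1.3
eef_pos: [437.7, 128.7, 300.6]
tcp_rot: [3.141, 0.001, 2.735]
contact_force: [1.4, -0.1, 0.8]
opening: 1.001
grasp_force: 0.0
clock: 1.8
eef_pos: [497.5, -9.7, 300.1]
tcp_rot: [-3.142, -0.0, 2.732]
contact_force: [-0.1, 0.3, 0.6]
opening: 1.0
grasp_force: 0.0
{'fx': 388.15192301480135, 'fy': 388.15192301480135, 'cx': 312.8291679183895, 'cy': 240.69886179030934, 'D': array([-0.07929898,  0.        ,  0.        ,  0.        ,  0.        ]), 'position': array([418.27376279,  22.32973476, 422.28962113]), 'orientation': array([ 2.80678701e+00, -1.30417948e-03,  1.16080368e+00])}
[497.01282794  -8.52826241 300.05809724] [ 3.14147955e+00 -8.29325219e-04  2.73323355e+00] 1.85
[[320.36220252 218.44955522]
 [319.11750278 201.12755675]]
```

View pics/w1.png

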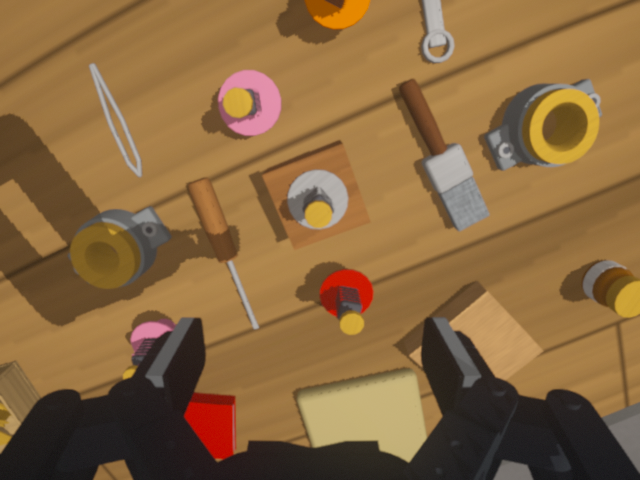

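Run:
```python
from rig import r,cams
from h import *
w=cams.grab_frame("wrist");g=cams.grab_frame("scene")
a=cv2.resize(w["image"][165:240,280:360],(560,525),interpolation=cv2.INTER_CUBIC)[:,:400] if 0 else cv2.resize(w["image"][165:240,283:353],(400,430),interpolation=cv2.INTER_CUBIC)
b=cv2.resize(g["image"][215:275,305:361],(400,430),interpolation=cv2.INTER_CUBIC)
cv2.imwrite("pics/c2.png",np.hstack([a,b])[:,:,::-1])
s=r.sense()
for yaw in (0,15,30,45,60,75):
    P=[[502+15.556*np.cos(np.radians(yaw+45+90*k)),-6.8+15.556*np.sin(np.radians(yaw+45+90*k)),50] for k in range(4)]
    q=(proj(w,P)-[283,165])*[400/70,430/75];h=(proj(g,P)-[305,215])*[400/56,430/60]+[400,0]
    print(yaw,q.round().astype(int).tolist(),h.round().astype(int).tolist())
```

```text
0 [[285, 245], [235, 130], [117, 180], [168, 294]] [[593, 244], [646, 204], [591, 165], [539, 204]]
15 [[291, 223], [212, 124], [111, 203], [190, 300]] [[607, 242], [643, 194], [577, 166], [541, 214]]
30 [[291, 200], [188, 124], [112, 226], [214, 300]] [[620, 238], [638, 184], [565, 170], [546, 224]]
45 [[285, 178], [165, 131], [118, 248], [236, 293]] [[631, 232], [629, 176], [554, 177], [555, 232]]
60 [[273, 158], [145, 143], [130, 268], [256, 282]] [[639, 224], [618, 170], [546, 185], [566, 238]]
75 [[256, 141], [128, 160], [147, 283], [273, 265]] [[644, 214], [605, 166], [540, 194], [579, 242]]
```

View pics/c2.png

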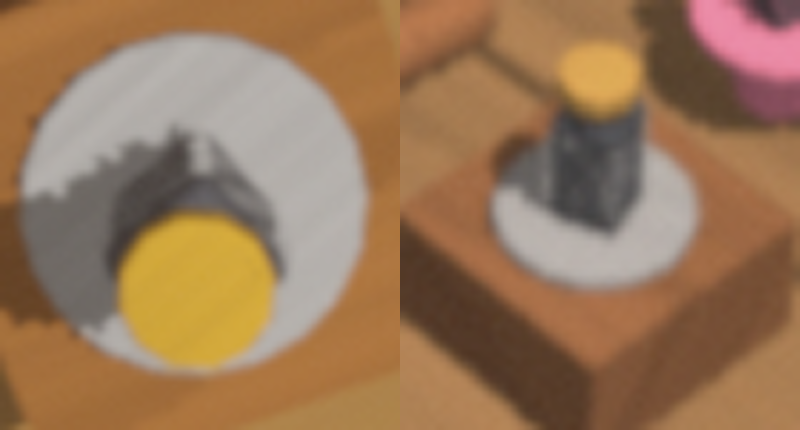

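Gauge yaw is about 20° (mod 90°). In the crop the grip's rear corner is near wrist px (316,187), and its near corner in the scene view is at about (334,248). I'll turn the tool so the fingers close along 110°.

```bash
python3 -m crank '[[0,0,0,0,0,-0.15,0],[0,0,0,0,0,-0.30,0],[0,0,0,0,0,-0.45,0],[0,0,0,0,0,-0.60,0],[0,0,0,0,0,-0.75,0]]';python3 -m crank '[[0,0,0,0,0,0,0],[0,0,0,0,0,0,0]]'
python3 - <<'E'
from rig import r,cams
from h import *
s=r.sense();print(mv(s,[502,-6.8,76]),s["tcp_rot"],s["qpos"])
f=cams.grab_frame("wrist")
h=cv2.cvtColor(f["image"],cv2.COLOR_RGB2HSV);q=proj(f,[[502,-6.8,105],[502,-6.8,50]]);print(q)
for lo,hi,z,p in (((18,140,150),(30,255,255),108,q[0]),((0,0,110),(180,40,255),50,q[1])):
    u,v=(p-30).astype(int);m=cv2.inRange(h[v:v+60,u:u+60],lo,hi)
    c=max(cv2.findContours(m,0,1)[0],key=cv2.contourArea);e=cv2.fitEllipse(cv2.convexHull(c));c=np.array(e[0])+(u,v);print(c,e[1],onz(f,c,z))
E
```

```text
clock: 2.45
eef_pos: [496.7, -6.8, 300.4]
tcp_rot: [3.141, 0.0, -2.79]
contact_force: [-0.1, 0.2, -0.5]
opening: 1.002
grasp_force: 0.0
clock: 2.65
eef_pos: [496.9, -7.4, 300.4]
tcp_rot: [3.142, 0.0, -2.801]
contact_force: [0.1, 0.2, 1.3]
opening: 0.998
grasp_force: 0.0
[-0.00494422 -0.00116634  0.22436022] [ 3.14150279e+00  4.75887313e-05 -2.80123799e+00] [-1.79205581e-02  1.02693806e-01  1.84210795e+00  1.08337753e-04
  1.19677785e+00 -1.92911114e+00]
[[312.63438361 219.4233069 ]
 [312.62694301 203.90820831]]
[311.59029961 216.0640583 ] (25.599111557006836, 25.854778289794922) [498.70947642  -8.89468275 108.        ]
[311.73885155 200.69743347] (58.37851333618164, 59.13735580444336) [499.23857152  -8.70196687  50.        ]
```

```bash
python3 -m crank '[[-0.003,-0.0015,0.04,0,0,0,0],[-0.003,-0.0015,0.08,0,0,0,0],[-0.003,-0.0015,0.12,0,0,0,0],[-0.003,-0.0015,0.15,0,0,0,0],[-0.003,-0.0015,0.18,0,0,0,0]]';python3 -m crank '[[0,0,0.02,0,0,0,0],[0,0,0.035,0,0,0,0],[0,0,0.044,0,0,0,0],[0,0,0.044,0,0,0,0]]'; python3 -m crank '[[0,0,0,0,0,0,0.4],[0,0,0,0,0,0,0.6],[0,0,0,0,0,0,0.75],[0,0,0,0,0,0,0.85],[0,0,0,0,0,0,0.85]]' 30;  python3 -m crank '[[0,0,0,0,0,0,0.85],[0,0,0,0,0,0,0.85],[0,0,0,0,0,0,0.85]]'
```

```text
clock: 3.2
eef_pos: [500.3, -8.5, 119.0]
tcp_rot: [3.141, -0.0, -2.801]
contact_force: [0.2, 1.0, -0.3]
opening: 0.996
grasp_force: 0.0
clock: 3.6
eef_pos: [499.9, -8.6, 75.4]
tcp_rot: [3.141, -0.002, -2.8]
contact_force: [-0.1, -0.7, -0.9]
opening: 1.002
grasp_force: 0.0
clock: 4.1
eef_pos: [500.8, -8.8, 76.9]
tcp_rot: [-3.141, 0.001, -2.799]
contact_force: [-0.5, 0.0, 6.4]
opening: 0.257
grasp_force: 29.5
clock: 4.4
eef_pos: [500.8, -8.8, 76.9]
tcp_rot: [-3.141, 0.001, -2.799]
contact_force: [-1.1, 0.8, 6.4]
opening: 0.256
grasp_force: 29.6
```

```bash
python3 -m crank '[[0,0,-0.005,0,0,0,0.85],[0,0,-0.02,0,0,0,0.85],[0,0,-0.04,0,0,0,0.85],[0,0,-0.065,0,0,0,0.85],[0,0,-0.09,0,0,0,0.85]]' 45
python3 - <<'E'
from rig import r,cams
from h import *
s=r.sense();print(s["eef_pos"],s["tcp_rot"],mv(s,[530.4,243.5,s["eef_pos"][2]]))
f=cams.grab_frame("wrist");cv2.imwrite("pics/w3.png",f["image"][:,:,::-1])
E
```

```text
clock: 4.9
eef_pos: [500.0, -8.8, 167.0]
tcp_rot: [3.141, -0.001, -2.798]
contact_force: [0.9, 0.0, -2.5]
opening: 0.248
grasp_force: 44.3
[499.95056155  -8.84578764 166.97366765] [ 3.14120547e+00 -1.12555841e-03 -2.79842479e+00] [-1.13581241e-01  2.27387038e-01 -3.98008517e-05]
```

View pics/w3.png

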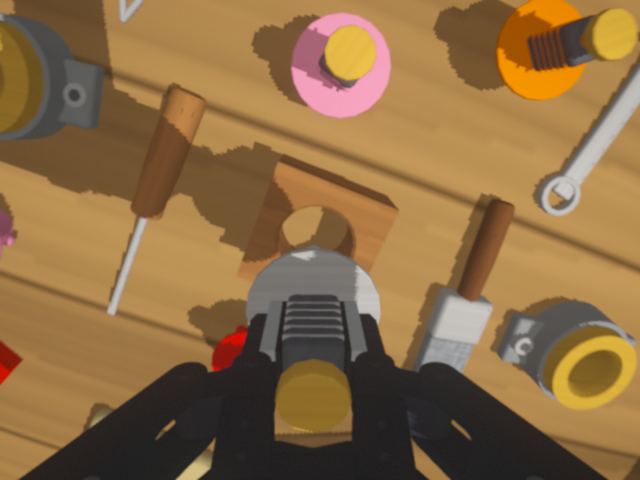

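The gauge hangs upright in the fingers: collar centre near (313,303), cap at (313,396). The wide bearing's rim is near (592,368) and the empty stand hole near (316,240).

Run:
```python
from rig import r,cams
from h import *
s=r.sense();f=cams.grab_frame("wrist");im=f["image"];h=cv2.cvtColor(im,cv2.COLOR_RGB2HSV)
m=cv2.inRange(h,(14,120,100),(30,255,255));m[:,:530]=0;m[:320]=0;m[415:]=0
c=max(cv2.findContours(m,0,1)[0],key=cv2.contourArea);e=cv2.fitEllipse(cv2.convexHull(c));b=onz(f,e[0],46);print("bearing",e,b)
m=cv2.inRange(h,(0,0,95),(180,45,255));m[:240]=0;m[312:]=0;m[:,:240]=0;m[:,390:]=0
c=max(cv2.findContours(m,0,1)[0],key=cv2.contourArea)[:,0]
P=np.array([onz(f,p.astype(float),140)[:2] for p in c if p[1]<300 and (p[1]<275 or p[0]<265 or p[0]>365)])
A=np.c_[2*P,np.ones(len(P))];x=np.linalg.lstsq(A,(P**2).sum(1),rcond=None)[0];print("collar",x[:2],np.sqrt(x[2]+x[:2]@x[:2]))
d=b[:2]-x[:2];print("delta world",d,"tool",R.from_euler("xyz",s["tcp_rot"]).inv().apply([*d,0]))
for z in (136,144): print(z, onz(f,(313.5,303),z))
```

```text
bearing ((595.1524658203125, 377.6384582519531), (112.14218139648438, 149.36505126953125), 55.489524841308594) [536.88317107 249.26273953  46.        ]
collar [501.7046474  -10.11581049] 28.956504813260732
delta world [ 35.17852367 259.37855002] tool [-1.20401118e+02  2.32418414e+02  1.11967837e-01]
136 [500.67372751 -10.29717809 136.        ]
144 [496.56746917 -11.77120483 144.        ]
```

```bash
python3 -m crank '[[-0.008,0.04,0,0,0,0,0.85],[-0.017,0.085,0,0,0,0,0.85],[-0.026,0.13,0,0,0,0,0.85],[-0.036,0.18,0,0,0,0,0.85],[-0.045,0.227,0,0,0,0,0.85]]'; python3 -m crank '[[0,0,0,0,0,0,0.85],[0,0,0,0,0,0,0.85],[0,0,0,0,0,0,0.85]]'
python3 - <<'E'
from rig import r,cams
from h import *
s=r.sense();f=cams.grab_frame("wrist");im=f["image"];cv2.imwrite("pics/w4.png",im[:,:,::-1])
q=proj(f,[[530.4,243.5,46]])[0];print(q,s["eef_pos"])
h=cv2.cvtColor(im,cv2.COLOR_RGB2HSV);m=cv2.inRange(h,(17,130,120),(30,255,255));m[250:]=0
c=max(cv2.findContours(m,0,1)[0],key=cv2.contourArea);e=cv2.fitEllipse(cv2.convexHull(c));b=onz(f,e[0],46);print("bearing",e,b)
m=cv2.inRange(h,(0,0,95),(180,45,255));m[:240]=0;m[312:]=0;m[:,:240]=0;m[:,390:]=0
c=max(cv2.findContours(m,0,1)[0],key=cv2.contourArea)[:,0]
x=cv2.minEnclosingCircle(c);print("collar px",x)
E
```

```text
clock: 5.5
eef_pos: [465.4, 221.5, 165.1]
tcp_rot: [-3.141, -0.001, -2.799]
contact_force: [1.1, -0.2, -2.4]
opening: 0.253
grasp_force: 45.1
clock: 5.8
eef_pos: [466.0, 219.2, 165.4]
tcp_rot: [-3.141, -0.002, -2.798]
contact_force: [-0.4, 0.4, -3.2]
opening: 0.252
grasp_force: 45.7
[316.06470181 334.16613918] [465.99952335 219.1709941  165.35338471]
bearing ((435.15521240234375, 163.40892028808594), (356.96929931640625, 497.3736572265625), 81.05226135253906) [390.21722245 271.87380142  46.        ]
collar px ((314.5, 298.2499084472656), 75.58326721191406)
```

View pics/w4.png

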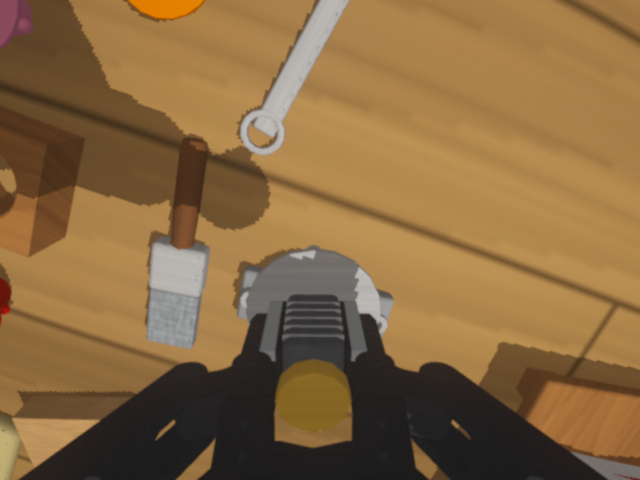

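The collar hides the bearing from this side. Image-up is tool +x, so I need to look from the far side of the bearing.

```bash
python3 -m crank '[[-0.03,0,0,0,0,0,0.85],[-0.07,0,0,0,0,0,0.85],[-0.11,0,0,0,0,0,0.85],[-0.145,0,0,0,0,0,0.85],[-0.145,0,0,0,0,0,0.85]]'; python3 -m crank '[[0,0,0,0,0,0,0.85],[0,0,0,0,0,0,0.85],[0,0,0,0,0,0,0.85]]'
python3 - <<'E'
from rig import r,cams
from h import *
s=r.sense();f=cams.grab_frame("wrist");im=f["image"];cv2.imwrite("pics/w5.png",im[:,:,::-1])
q=proj(f,[[530.4,243.5,46]])[0];print(q,s["eef_pos"])
u,v=(q-90).astype(int);u=max(u,0);v=max(v,0)
h=cv2.cvtColor(im,cv2.COLOR_RGB2HSV)
m=cv2.inRange(h,(18,150,120),(30,255,255));m[:v]=0;m[v+180:]=0;m[:,:u]=0;m[:,u+180:]=0
c=max(cv2.findContours(m,0,1)[0],key=cv2.contourArea);e=cv2.fitEllipse(cv2.convexHull(c));b=onz(f,e[0],46);print("bearing",e,b)
g=cams.grab_frame("scene");t=cams.grab_frame("top")
cv2.imwrite("pics/st5.png",np.hstack([g["image"],t["image"]])[:,:,::-1])
E
```

```text
clock: 6.35
eef_pos: [607.6, 268.4, 166.1]
tcp_rot: [3.142, 0.004, -2.801]
contact_force: [0.1, 0.9, -3.2]
opening: 0.25
grasp_force: 45.7
clock: 6.65
eef_pos: [602.3, 267.9, 166.2]
tcp_rot: [-3.141, -0.001, -2.799]
contact_force: [0.4, 0.0, -3.2]
opening: 0.253
grasp_force: 45.7
[316.39960347 125.4699453 ] [602.26654648 267.89438341 166.15943494]
bearing ((314.1913146972656, 119.6566162109375), (117.2978515625, 120.56306457519531), 174.12384033203125) [527.64665891 241.10125402  46.        ]
```

View pics/w5.png

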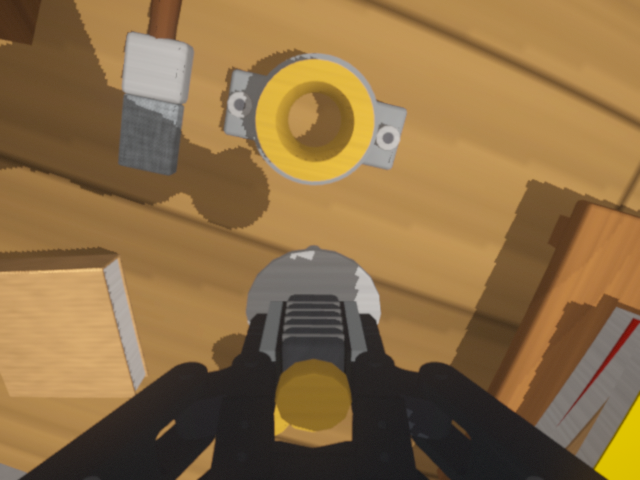

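```bash
python3 -m crank '[[0.025,0,0,0,0,0,0.85],[0.05,0,0,0,0,0,0.85],[0.07,0,0,0,0,0,0.85],[0.078,0,0,0,0,0,0.85],[0.078,0,0,0,0,0,0.85]]'; python3 -m crank '[[0,0,0,0,0,0,0.85],[0,0,0,0,0,0,0.85],[0,0,0,0,0,0,0.85]]'
python3 - <<'E'
from rig import r
from h import *
s=r.sense();print(mv(s,[528.4,242,77]),s["eef_pos"],s["contact_force"])
E
```

```text
clock: 7.3
eef_pos: [529.0, 242.5, 166.7]
tcp_rot: [3.142, 0.0, -2.798]
contact_force: [-0.9, -0.3, -3.8]
opening: 0.252
grasp_force: 45.7
clock: 7.6
eef_pos: [530.4, 242.9, 166.3]
tcp_rot: [3.142, 0.001, -2.798]
contact_force: [-1.0, 0.5, -3.4]
opening: 0.252
grasp_force: 45.7
[ 0.00223696 -0.0001686   0.08927027] [530.40714195 242.89407372 166.27141432] [-0.97405179  0.52894177 -3.42322126]
```

```bash
python3 -m crank '[[0.001,0,0.02,0,0,0,0.85],[0.0015,0,0.035,0,0,0,0.85],[0.002,0,0.045,0,0,0,0.85],[0.002,0,0.052,0,0,0,0.85],[0.002,0,0.056,0,0,0,0.85]]'; python3 -m crank '[[0,0,0.004,0,0,0,0.85],[0,0,0.008,0,0,0,0.85],[0,0,0.012,0,0,0,0.85],[0,0,0.016,0,0,0,0.85],[0,0,0.02,0,0,0,0.85]]'
```

```text
clock: 8.1
eef_pos: [527.9, 242.0, 109.7]
tcp_rot: [-3.142, -0.0, -2.798]
contact_force: [0.1, -0.7, -3.0]
opening: 0.25
grasp_force: 45.8
clock: 8.6
eef_pos: [528.0, 242.1, 90.2]
tcp_rot: [3.142, 0.0, -2.798]
contact_force: [-0.3, -0.2, -2.3]
opening: 0.251
grasp_force: 45.8
```

```bash
python3 -m crank '[[0,0,0.003,0,0,0,0.85],[0,0,0.006,0,0,0,0.85],[0,0,0.008,0,0,0,0.85],[0,0,0.010,0,0,0,0.85],[0,0,0.011,0,0,0,0.85]]'; python3 -m crank '[[0,0,0.0005,0,0,0,0.85],[0,0,0.001,0,0,0,0.85]]';  python3 -m crank '[[0,0,0.0005,0,0,0,0.85],[0,0,0.001,0,0,0,0.85]]'
```

```text
clock: 9.1
eef_pos: [527.7, 241.9, 79.1]
tcp_rot: [-3.142, -0.0, -2.798]
contact_force: [0.6, 0.1, -3.2]
opening: 0.249
grasp_force: 45.8
clock: 9.3
eef_pos: [527.8, 242.0, 78.3]
tcp_rot: [3.142, 0.0, -2.798]
contact_force: [0.7, 0.5, -2.8]
opening: 0.252
grasp_force: 45.8
clock: 9.5
eef_pos: [527.8, 242.0, 77.3]
tcp_rot: [3.142, 0.0, -2.798]
contact_force: [0.4, 0.3, -2.7]
opening: 0.25
grasp_force: 45.8
```

```bash
python3 -m crank '[[0,0,0.0004,0,0,0,0.85],[0,0,0.0008,0,0,0,0.85]]';  python3 -m crank '[[0,0,0.0004,0,0,0,0.85],[0,0,0.0008,0,0,0,0.85]]'
```

```text
clock: 9.7
eef_pos: [527.8, 242.0, 76.9]
tcp_rot: [3.142, 0.0, -2.798]
contact_force: [-1.9, -1.4, 8.1]
opening: 0.253
grasp_force: 47.0
clock: 9.9
eef_pos: [527.8, 242.0, 76.9]
tcp_rot: [-3.142, 0.0, -2.798]
contact_force: [-5.5, -3.2, 17.2]
opening: 0.249
grasp_force: 48.2
```

```bash
python3 -m crank '[[0,0,-0.0008,0,0,0,0.85],[0,0,-0.0008,0,0,0,0.85]]' 25; python3 -m crank '[[0,0,0,0,0,0,0.72],[0,0,0,0,0,0,0.6],[0,0,0,0,0,0,0.3],[0,0,0,0,0,0,0],[0,0,0,0,0,0,0]]';  python3 -m crank '[[0,0,0,0,0,0,0],[0,0,-0.02,0,0,0,0],[0,0,-0.05,0,0,0,0],[0,0,-0.08,0,0,0,0],[0,0,-0.11,0,0,0,0]]'
python3 - <<'E'
from rig import r,cams
from h import *
s=r.sense();f=cams.grab_frame("wrist");im=f["image"];t=cams.grab_frame("scene")
q=proj(f,[[528,242,112],[528,242,50]]);print(q,s["eef_pos"])
h=cv2.cvtColor(im,cv2.COLOR_RGB2HSV)
a=im[int(q[1][1])-110:int(q[0][1])+90,200:440]
a=cv2.resize(a,None,fx=560/a.shape[0],fy=560/a.shape[0]);b=cv2.resize(t["image"][260:370,380:460],(407,560),interpolation=cv2.INTER_CUBIC)
cv2.imwrite("pics/c6.png",np.hstack([a[:,:390],b])[:,:,::-1])
u,v=(q[0]-40).astype(int);m=np.zeros_like(h[:,:,0]);m[v:v+80,u:u+80]=cv2.inRange(h,(18,150,90),(32,255,255))[v:v+80,u:u+80]
c=max(cv2.findContours(m,0,1)[0],key=cv2.contourArea);e=cv2.fitEllipse(cv2.convexHull(c));print("cap",e,[onz(f,e[0],z) for z in (104,112)])
E
```

```text
clock: 10.1
eef_pos: [527.9, 242.0, 77.0]
tcp_rot: [3.142, 0.0, -2.798]
contact_force: [-2.2, -1.1, 5.7]
opening: 0.254
grasp_force: 47.0
clock: 10.6
eef_pos: [527.8, 242.0, 76.4]
tcp_rot: [3.142, -0.0, -2.798]
contact_force: [-0.6, 0.1, -0.4]
opening: 0.889
grasp_force: 0.0
clock: 11.1
eef_pos: [527.6, 241.8, 187.5]
tcp_rot: [-3.142, -0.0, -2.798]
contact_force: [0.6, 0.2, 0.1]
opening: 1.001
grasp_force: 0.0
[[314.70481097 271.69573891]
 [314.26218517 236.15297626]] [527.58450574 241.84595768 187.51554676]
cap ((314.1249694824219, 263.5015869140625), (42.34351348876953, 79.45084381103516), 89.92337799072266) [array([526.59838897, 241.18646628, 104.        ]), array([523.47497285, 240.03620092, 112.        ])]
```

View pics/c6.png

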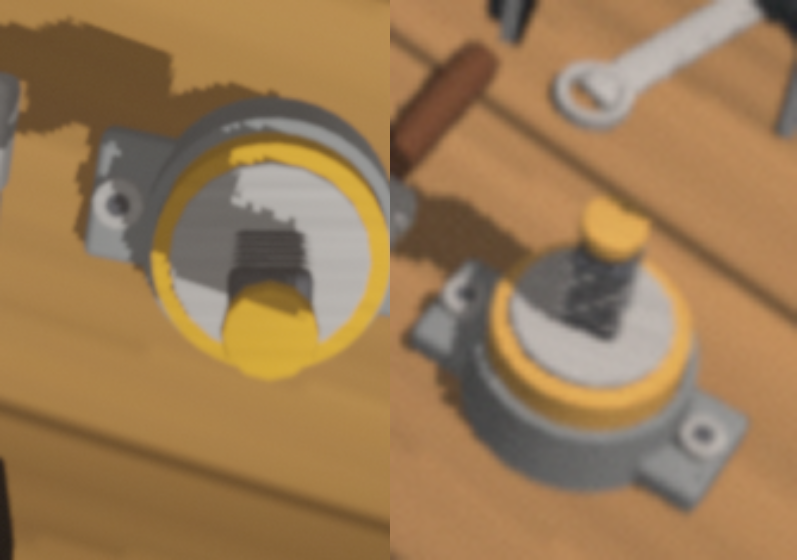

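Seated: the collar lies concentric on the wide bearing's bronze face (crop centre about (270,265)) and the gauge stands upright. Next I shut the fingers and press the cap.

```bash
python3 -m crank '[[0,0,0.01,0,0,0,1],[0,0,0.02,0,0,0,1],[0,0,0.03,0,0,0,1],[0,0,0.04,0,0,0,1],[0,0,0.046,0,0,0,1]]' 30; python3 -m crank '[[0,0,0,0,0,0,1],[0,0,0,0,0,0,1],[0,0,0,0,0,0,1],[0,0,0.003,0,0,0,1],[0,0,0.006,0,0,0,1]]'
```

```text
clock: 11.7
eef_pos: [526.9, 241.5, 138.2]
tcp_rot: [-3.141, -0.003, -2.798]
contact_force: [-0.8, 1.2, -0.7]
opening: 0.148
grasp_force: 0.0
clock: 12.2
eef_pos: [528.0, 242.1, 134.7]
tcp_rot: [3.142, 0.001, -2.798]
contact_force: [-0.3, -0.8, -0.4]
opening: 0.004
grasp_force: 0.0
```

```bash
python3 -m crank '[[0,0,0.001,0,0,0,1],[0,0,0.002,0,0,0,1]]'; python3 -m crank '[[0,0,0.001,0,0,0,1],[0,0,0.002,0,0,0,1]]';python3 -m crank '[[0,0,0.001,0,0,0,1],[0,0,0.002,0,0,0,1]]'
```

```text
clock: 12.4
eef_pos: [527.7, 241.9, 132.4]
tcp_rot: [-3.142, -0.0, -2.798]
contact_force: [0.6, 0.4, -0.3]
opening: -0.001
grasp_force: 0.0
clock: 12.6
eef_pos: [527.8, 242.0, 130.4]
tcp_rot: [-3.142, 0.0, -2.798]
contact_force: [-0.5, 0.1, -0.8]
opening: -0.001
grasp_force: 0.0
clock: 12.8
eef_pos: [527.8, 242.0, 128.4]
tcp_rot: [3.142, 0.0, -2.798]
contact_force: [0.3, -0.5, 0.0]
opening: -0.0
grasp_force: 0.0
```

```bash
python3 -m crank '[[0,0,0.001,0,0,0,1],[0,0,0.002,0,0,0,1]]'; python3 -m crank '[[0,0,0.001,0,0,0,1],[0,0,0.002,0,0,0,1]]'
```

```text
clock: 13.0
eef_pos: [527.8, 242.0, 126.4]
tcp_rot: [3.142, -0.0, -2.798]
contact_force: [-0.4, -0.1, 0.3]
opening: -0.001
grasp_force: 0.0
clock: 13.2
eef_pos: [527.8, 242.0, 124.6]
tcp_rot: [-3.142, 0.0, -2.798]
contact_force: [-1.2, -0.8, 6.4]
opening: 0.003
grasp_force: 3.0
```

```bash
python3 -m crank '[[0,0,0.001,0,0,0,1],[0,0,0.002,0,0,0,1]]'; python3 -m crank '[[0,0,0.0005,0,0,0,1],[0,0,0.001,0,0,0,1]]'
```

```text
clock: 13.4
eef_pos: [527.8, 241.9, 122.9]
tcp_rot: [3.142, 0.0, -2.798]
contact_force: [-1.2, -0.6, 6.5]
opening: -0.001
grasp_force: 3.1
clock: 13.6
eef_pos: [527.8, 242.0, 121.9]
tcp_rot: [3.142, 0.0, -2.798]
contact_force: [-2.2, -0.8, 6.8]
opening: -0.001
grasp_force: 3.0
```

```bash
for i in 1 ; do python3 -m crank '[[0,0,0.0005,0,0,0,1],[0,0,0.001,0,0,0,1]]'; python3 -m crank '[[0,0,0.0005,0,0,0,1],[0,0,0.001,0,0,0,1]]'; done | grep -E "eef|contact"
```

```text
eef_pos: [527.8, 242.0, 121.0]
contact_force: [-1.5, -0.5, 6.6]
eef_pos: [527.8, 242.0, 120.0]
contact_force: [-2.5, -0.7, 8.1]
```

```bash
(python3 -m crank '[[0,0,0.0005,0,0,0,1],[0,0,0.001,0,0,0,1]]'; python3 -m crank '[[0,0,0.0005,0,0,0,1]]') | grep -E "eef|contact"
```

```text
eef_pos: [527.9, 242.0, 119.2]
contact_force: [-2.9, -1.2, 10.2]
eef_pos: [527.9, 242.0, 119.0]
contact_force: [-5.6, -1.9, 16.1]
```

```bash
(python3 -m crank '[[0,0,0.0002,0,0,0,1],[0,0,0.0002,0,0,0,1],[0,0,0.0002,0,0,0,1],[0,0,0.0002,0,0,0,1]]') | grep -E "eef|contact"
```

```text
eef_pos: [527.9, 242.0, 119.0]
contact_force: [-4.2, -1.7, 14.0]
```

```bash
(python3 -m crank '[[0,0,0.0003,0,0,0,1],[0,0,0.0003,0,0,0,1],[0,0,0.0003,0,0,0,1]]') | grep -E "eef|contact"
```

```text
eef_pos: [527.9, 242.0, 119.0]
contact_force: [-5.3, -2.5, 15.8]
```

```bash
(python3 -m crank '[[0,0,-0.003,0,0,0,1],[0,0,-0.02,0,0,0,1],[0,0,-0.045,0,0,0,0.5],[0,0,-0.065,0,0,0,0],[0,0,-0.065,0,0,0,0]]';python3 -m crank '[[0,0,0,0,0,0,0],[0,0,0,0,0,0,0],[0,0,0,0,0,0,0],[0,0,0,0,0,0,0]]')
python3 - <<'E'
from rig import r,cams
from h import *
s=r.sense();f=cams.grab_frame("wrist");t=cams.grab_frame("scene");print(mv(s,[527.8,242,76.5]))
a=f["image"][140:380,200:440];b=t["image"][270:370,375:475]
cv2.imwrite("pics/c7.png",np.hstack([cv2.resize(x,(400,400),interpolation=cv2.INTER_CUBIC) for x in (a,b)])[:,:,::-1])
E
```

```text
clock: 15.5
eef_pos: [529.4, 242.7, 185.2]
tcp_rot: [3.141, 0.005, -2.798]
contact_force: [0.4, -0.2, -0.2]
opening: 0.504
grasp_force: 0.0
clock: 15.9
eef_pos: [527.4, 241.8, 181.6]
tcp_rot: [-3.141, -0.001, -2.798]
contact_force: [0.8, -0.1, 0.8]
opening: 0.997
grasp_force: 0.0
[-6.42476222e-04  9.08621814e-05  1.05109826e-01]
```

View pics/c7.png

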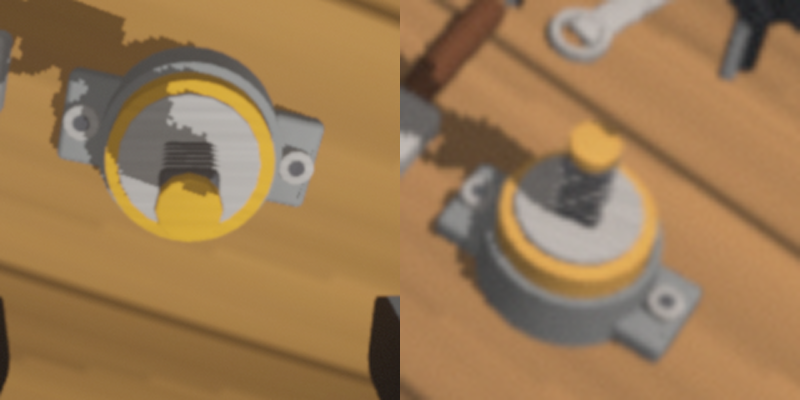

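The cap is now right down on the grip, the collar is still flat and concentric on the bearing, and the fingers are clear. Regrasping.

```bash
(python3 -m crank '[[0,0,0.03,0,0,0,0],[0,0,0.06,0,0,0,0],[0,0,0.085,0,0,0,0],[0,0,0.1,0,0,0,0],[0,0,0.105,0,0,0,0]]';python3 -m crank '[[0,0,0,0,0,0,0],[0,0,0,0,0,0,0.4],[0,0,0,0,0,0,0.6],[0,0,0,0,0,0,0.75],[0,0,0,0,0,0,0.85]]' 25;  python3 -m crank '[[0,0,0,0,0,0,0.85],[0,0,0,0,0,0,0.85],[0,0,0,0,0,0,0.85]]') | grep -E "eef|cont|op|gra"
```

```text
eef_pos: [526.9, 241.6, 75.9]
contact_force: [-0.4, -0.8, 0.0]
opening: 1.0
grasp_force: 0.0
eef_pos: [528.1, 242.1, 78.1]
contact_force: [-0.0, -0.0, -0.2]
opening: 0.329
grasp_force: 0.0
eef_pos: [528.0, 242.1, 78.0]
contact_force: [-0.7, -0.4, 6.3]
opening: 0.262
grasp_force: 24.1
```

```bash
(python3 -m crank '[[0,0,-0.004,0,0,0,0.85],[0,0,-0.015,0,0,0,0.85],[0,0,-0.035,0,0,0,0.85],[0,0,-0.06,0,0,0,0.85],[0,0,-0.09,0,0,0,0.85]]' 45;python3 -m crank '[[0,0,-0.03,0,0,0,0.85],[0,0,-0.03,0,0,0,0.85]]';python3 -m crank '[[0.006,-0.04,0,0,0,0,0.85],[0.013,-0.085,0,0,0,0,0.85],[0.02,-0.13,0,0,0,0,0.85],[0.028,-0.18,0,0,0,0,0.85],[0.035,-0.227,0,0,0,0,0.85]]';  python3 -m crank '[[0,0,0,0,0,0,0.85],[0,0,0,0,0,0,0.85],[0,0,0,0,0,0,0.85]]') | grep -E "eef|cont|gra"
python3 - <<'E'
from rig import r,cams
from h import *
s=r.sense();f=cams.grab_frame("wrist");im=f["image"];cv2.imwrite("pics/w8.png",im[:,:,::-1])
print(s["eef_pos"],proj(f,[[502,-6.8,46]]))
E
```

```text
eef_pos: [526.8, 241.5, 168.0]
contact_force: [1.6, -0.2, -3.3]
grasp_force: 44.2
eef_pos: [529.7, 242.9, 202.0]
contact_force: [0.2, 0.3, -3.5]
grasp_force: 44.1
eef_pos: [570.3, 14.5, 196.5]
contact_force: [1.4, 0.2, -3.1]
grasp_force: 44.8
eef_pos: [570.5, 17.0, 196.8]
contact_force: [-0.4, 0.3, -3.1]
grasp_force: 45.5
[570.47658498  17.02180027 196.76547619] [[315.0243184  128.62074104]]
```

View pics/w8.png

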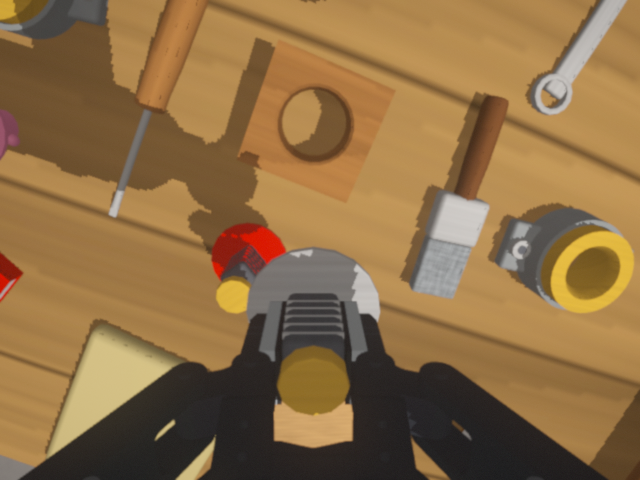

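The stand hole is fully visible, with its rim centre at (316,124.5). The red look-alike at (245,250) stays clear, and the locked gauge hangs upright.

Run:
```python
from rig import r,cams
from h import *
s=r.sense();f=cams.grab_frame("wrist");h=onz(f,(316,124.5),46);print(h)
# gauge-minus-TCP from first grasp, wrist frame: (499.2,-8.7)-(500.3,-8.8)
t=[h[0]+1.1,h[1]-0.1,s["eef_pos"][2]];print(t,mv(s,t),s["eef_pos"])
```

```text
[499.4048859   -6.76440643  46.        ]
[np.float64(500.50488589964533), np.float64(-6.86440643026857), np.float64(196.92477347767237)] [7.41753524e-02 7.88461995e-04 7.67514679e-05] [570.59454246  17.42654887 196.92477348]
```

```bash
(python3 -m crank '[[0.02,0,0,0,0,0,0.85],[0.045,0,0,0,0,0,0.85],[0.066,0,0,0,0,0,0.85],[0.0745,0,0,0,0,0,0.85],[0.0745,0,0,0,0,0,0.85]]';python3 -m crank '[[0,0,0,0,0,0,0.85],[0,0,0,0,0,0,0.85],[0,0,0.025,0,0,0,0.85],[0,0,0.05,0,0,0,0.85],[0,0,0.065,0,0,0,0.85]]';python3 -m crank '[[0,0,0.005,0,0,0,0.85],[0,0,0.01,0,0,0,0.85],[0,0,0.015,0,0,0,0.85],[0,0,0.02,0,0,0,0.85],[0,0,0.025,0,0,0,0.85]]') | grep -E "eef|cont|gra"
```

```text
eef_pos: [500.4, -8.1, 197.6]
contact_force: [0.1, 0.3, -2.7]
grasp_force: 45.4
eef_pos: [501.2, -8.4, 130.9]
contact_force: [-0.2, 0.7, -3.3]
grasp_force: 45.4
eef_pos: [501.5, -8.7, 107.6]
contact_force: [0.8, 0.1, -1.7]
grasp_force: 45.4
```

```bash
(python3 -m crank '[[0,0.0015,0.004,0,0,0,0.85],[0,0.0015,0.010,0,0,0,0.85],[0,0.0015,0.016,0,0,0,0.85],[0,0.0015,0.022,0,0,0,0.85],[0,0.0015,0.026,0,0,0,0.85]]';python3 -m crank '[[0,0,0.001,0,0,0,0.85],[0,0,0.0015,0,0,0,0.85]]') | grep -E "eef|cont"
```

```text
eef_pos: [500.3, -7.3, 80.8]
contact_force: [-0.7, 0.4, -3.3]
eef_pos: [500.5, -7.3, 79.8]
contact_force: [-1.0, 2.1, -2.4]
```

```bash
(python3 -m crank '[[0,0,0.0005,0,0,0,0.85],[0,0,0.001,0,0,0,0.85]]';python3 -m crank '[[0,0,0.0005,0,0,0,0.85],[0,0,0.0007,0,0,0,0.85]]') | grep -E "eef|cont"
```

```text
eef_pos: [500.7, -7.3, 79.2]
contact_force: [0.1, -0.7, -3.7]
eef_pos: [500.8, -7.2, 78.5]
contact_force: [-0.2, 1.0, -0.8]
```

```bash
(python3 -m crank '[[0,0,0.0003,0,0,0,0.85],[0,0,0.0006,0,0,0,0.85]]') | grep -E "eef|cont"
```

```text
eef_pos: [501.0, -7.2, 78.3]
contact_force: [-2.2, 1.7, 9.8]
```

Seated with light contact at the expected height. Releasing and lifting straight up.

```bash
(python3 -m crank '[[0,0,-0.0003,0,0,0,0.85],[0,0,-0.0003,0,0,0,0.74],[0,0,-0.0003,0,0,0,0.6],[0,0,-0.0003,0,0,0,0.3],[0,0,-0.0003,0,0,0,0]]' 25; python3 -m crank '[[0,0,0,0,0,0,0],[0,0,0,0,0,0,0],[0,0,-0.02,0,0,0,0],[0,0,-0.05,0,0,0,0],[0,0,-0.09,0,0,0,0]]'; python3 -m crank '[[0,0,-0.03,0,0,0,0],[0,0,-0.06,0,0,0,0],[0,0,-0.06,0,0,0,0],[0,0,-0.06,0,0,0,0]]') | grep -E "clock|eef|cont|op"
python3 - <<'E'
from rig import r,cams
from h import *
f=cams.grab_frame("wrist");t=cams.grab_frame("scene")
a=f["image"][110:350,200:440];b=t["image"][210:290,295:375]
cv2.imwrite("pics/c9.png",np.hstack([cv2.resize(x,(400,400),interpolation=cv2.INTER_CUBIC) for x in (a,b)])[:,:,::-1])
E
```

```text
clock: 22.2
eef_pos: [500.5, -7.3, 77.9]
contact_force: [0.4, 0.3, -0.1]
opening: 0.727
clock: 22.7
eef_pos: [499.3, -7.2, 167.7]
contact_force: [1.2, 0.4, -0.8]
opening: 0.996
clock: 23.1
eef_pos: [500.7, -7.2, 228.4]
contact_force: [-0.8, 0.4, -0.0]
opening: 0.995
```

View pics/c9.png

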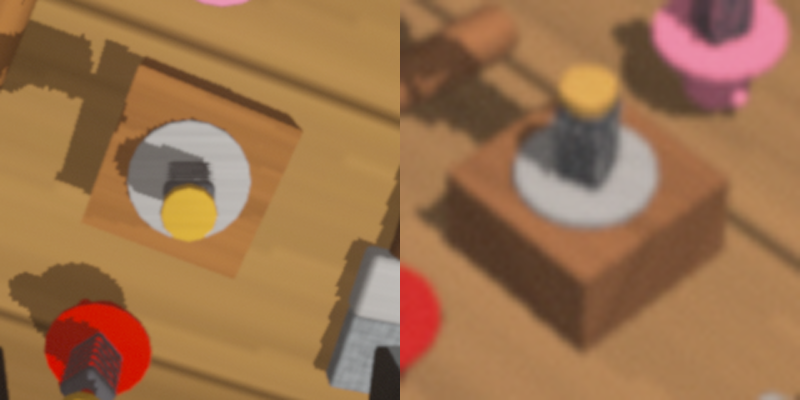

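The gauge stands upright and centred in its stand, collar flat on the wood, cap down, with the arm clear.

```bash
python3 -c "
from rig import sign_off
print(sign_off())"
```

```text
the job is handed in; nothing more can be done
None
```

The job is handed in at about 23 s on the clock: I seated the gauge in the wide bearing, locked it with about 16 N, and set it back upright in its stand; no verdict came back, and I did not read the plunger distance itself.

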